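# Check the test kiln with the infrared thermometer, then crack its lid and hold it

## Robot

A 6-joint arm with a two-finger parallel gripper is mounted at the origin on the work surface. World frame = base frame: x ahead of the robot, y to its left, z up, the work surface at z = 0. Lengths are in mm, angles in rad, forces in N, time in s.
With the tool pointing down it reaches from about 300 to 825 mm from the base axis. Payload 5.4 kg.
Tool frame: the origin (TCP) lies on the mounting face of the last link; the fingertips stand 190 mm ahead of it and the grasp point (between the pads) lies 171 mm ahead of it; z points along the fingers, y is the line along which they close (so a half turn about z gives the same grasp; the last joint's range is limited). The gripper opens to 92 mm and grips with 3 to 60 N. Pads are 20 mm wide; open, the fingers measure 128 mm over their backs; the gripper's body (75 mm by 189 mm) begins 69 mm behind the grasp point.
Start: joints at [1.058, 0.158, 1.597, -0, 1.386, -0.21], TCP at [171.472, 548.821, 404.701] pointing down, gripper open.
Joint ranges: [-2.91, 2.91], [-0.94, 2.29], [0.18, 2.7], [-1.29, 4.43], [0.17, 2.64], [-3, 3]. Speed limits (rad/s): [2.57, 2.57, 3.14, 3.14, 3.14, 3.14].

## Interface

Orientations are given as a unit quaternion [w, x, y, z].
In Python, from bench import arm gives the robot as it stands. The module is installed in compiled form; this text tells all that it offers.
- The arm moves only by the tool servo_tool, never from a script. Its argument "targets" is a list of rows, each an object with "grip": the opening, from -1 (shut) to 1 (fully open), so that 0 is half open; "delta_pos": the shift along the world's x, y, z each as a share of 0.15 m, from -1 to 1, a list of three; "delta_rot": the turn, a rotation vector about the world's x, y, z each as a share of 1.5 rad, from -1 to 1, a list of three. A call has 1 to 10 rows; each row is the pose to reach, as a shift and turn from the pose commanded when the call began; what a row does not reach only later rows make up. A row lasts 1/10 s, in which the tool goes at most 50 mm and 8.59 degrees, less where a joint would pass 70% of its speed; a pose out of reach is approached as far as the arm can. A call with a number of a shift or a turn outside -1 to 1 is refused whole. A call with a gripper value outside its range is refused whole. The fingers move at their own pace and stop on an object; the grip force is fixed at half the most. Time passes only in rows, so rows that repeat a pose let the fingers close. It gives the time, the measured TCP pose, the force, the opening and the grip force at its end, in the units of the state.
- arm.get_obs(): the state, without advancing time (a new reading comes with each control period).
- arm.read_camera(name): name is "side" or "top" or "wrist"; returns a dict with "frame" (420x560x3 uint8, red, green, blue), "camera_matrix" (3x3 intrinsics, pixels), "origin" and "attitude" of the camera in the world; the wrist camera has in their place "hand_eye" (4x4, takes a point from camera to tool coordinates, whose origin is the TCP and whose axes are the flange's). Camera axes: x right, y down, z forward; pixel columns grow to the right and rows downward; lengths in mm; the calibration is good to about 2 mm. A picture is of the moment at which its call begins: read the wrist's pose just before it. There is no depth.
- arm.job_done(): hands the job in; it is judged then, once.
The state is a dict: "clock": time; "joint_positions": joint angles; "qd": joint speeds; "joint_efforts": joint torques, N m; "eef_pos": TCP position; "orientation": TCP orientation; "contact_force": force on the tool from outside, world axes, zero at the start; "torque": the same for the moment, N m; "finger_gap": opening from 0.0 (shut) to 1.0 (fully open); "finger_force": force on a finger pad.
Only numpy, scipy, OpenCV 4.12 (cv2) and the standard library are available. Lean on these libraries where they do the work, as an engineer would, in place of code of your own. Each camera call takes 0.05 s, during which the arm holds its last target. There are 200 camera calls.

## Task

Before the test kiln is opened, pick up the infrared thermometer, point it straight into the peephole on the kiln's front with its lens 10 to 20 cm away and hold it steady there for a good second, then lay it back down on its side on the bench without dropping it. Then raise the kiln lid by its wooden handle to 30 degrees and keep holding it there: no wider at any time than 40 degrees, or the cold air will crack the test tiles, and do not let it drop, because it falls shut by itself. Finish while still holding the lid at 30 degrees by the handle, and leave everything else on the bench where it is.

Things in the scene. Friction and masses are not known exactly. Their poses are not given: they have to be found in the camera images.
- kiln: Bench-top test kiln, fixed: steel jacket 250 x 250 mm, cream brick inside, on a 270 mm square slab. Origin on the bench under its centre. Own -x points out of the front (peephole, lid handle), +x to the hinge at the back, z up; a grey control box on the -y side reaches to y = -202 mm. Body top 155 mm, lid top 195 mm above the bench when shut.
- peephole (a point): Centre of the mouth of the peephole: round hole, 36 mm diameter, white ceramic collar, in the kiln's front face 90 mm above the bench; in kiln axes (-125, 0, 90) mm. Axes as the kiln's: the hole runs level into the kiln along +x.
- kiln_lid (a joint): Opening angle of the kiln lid in rad: 0 shut, growing as the front edge rises (30 degrees = 0.524). Lid 254 x 254 x 40 mm; lid with handle 0.55 to 0.95 kg; plain hinge, no spring or stay: it falls shut when let go. Hinge axis level along the kiln's y, in kiln axes at x = 135, z = 155 mm.
- lid_handle (a point): Wooden bar on the front of the lid, 14 mm diameter, free for 130 mm along its own y between two brackets. Origin: centre of the bar; 45 mm free gap between bar and lid. Lid shut: 175 mm above the bench, in kiln axes (-177, 0, 175) mm, i.e. 312 mm ahead of and 20 mm above the hinge axis. Turns with the lid: own x points from bar to lid, z out of the lid's top.
- thermometer: Pistol-shaped infrared thermometer on its side, 0.18 kg. Origin: barrel centre line at the grip spot, half-way up, 20 mm above the bench; centre of mass at (-16, -15, 0) mm. Own x: the way it measures; z up. Grey barrel 42 mm wide (y), 40 mm thick, x = -75 to 40 mm; black 36 mm round nose to x = 66. Black hand grip at x = -40 to -90, out to y = -108; trigger at x = -22 to -30, y to -40.
- lens (a point): Centre of the thermometer's lens, 66.5 mm ahead of its origin; the measuring beam runs from here along its own x.
- jug: Bystander: blue plastic jug, 116 mm diameter, 190 mm tall, with a handle. Origin: centre of its underside.
- bowl: Bystander: glazed ochre bowl, 150 mm diameter, 65 mm tall. Origin: centre of its underside.
- scraper: Bystander: flat steel scraper with one round end, about 120 x 55 x 4 mm, lying flat. Origin: centre of its underside.
- rib: Bystander: small flat wooden rib with one round end, about 93 x 52 x 7 mm. Origin: in its underside.
- loop_tool: Bystander: loop trimming tool, 135 mm long, 13 mm thick, lying along its own x. Origin: in its underside.
- brush: Bystander: glaze brush with wooden handle, 170 mm long, lying along its own x. Origin: in its underside.
- kiln_post: Bystander: round fireclay kiln post, 38 mm diameter, 50 mm tall, standing. Origin: centre of its underside.
Things that resemble listed ones, but are neither listed nor needed, are in the scene too. What is shaped like the thermometer but blue or orange is not meant.

How it is judged (in metres and radians):
On the way, in this order (a step that is already met when the one before it is completed fails the run):
1. Lid shut, thermometer in the fingers, beam within 18 mm of the peephole's centre and 20 degrees of straight in, lens 8 to 22 cm away, steady for 1 s (x of peephole in the frame of lens between 0.08 and 0.22 m and y of peephole in the frame of lens between -0.018 and 0.018 m and z of peephole in the frame of lens between -0.018 and 0.018 m and x of lens in the frame of peephole below -0.06 m and angle between the x axis of lens and the x axis of peephole, either way round below 0.35 rad and contact force between the fingers and thermometer above 1 N and linear speed of thermometer below 0.03 m/s and angular speed of thermometer below 0.3 rad/s and value of joint kiln_lid below 0.05 rad), for 1 s.
2. The thermometer lies on its side on the bench, let go and at rest, with the lid still shut (height (world z) of thermometer below 0.03 m and (angle between thermometer's own z axis and vertical below 0.2 rad or angle between thermometer's own z axis and vertical above 2.94 rad) and contact force between the fingers and thermometer below 0.1 N and linear speed of thermometer below 0.03 m/s and value of joint kiln_lid below 0.05 rad), for 0.2 s.
At the end, for the whole second after the job is handed in: The lid is held still by the fingers on its wooden handle at 30 degrees, plus or minus 5 (joint 0.436 to 0.611 rad), and the thermometer lies on its side on the bench, let go and at rest; so it stays through the last second (value of joint kiln_lid between 0.436 and 0.611 rad and velocity of joint kiln_lid between -0.15 and 0.15 rad/s and contact force between the fingers and kiln_lid_c2 above 1 N and height (world z) of thermometer below 0.03 m and (angle between thermometer's own z axis and vertical below 0.2 rad or angle between thermometer's own z axis and vertical above 2.94 rad) and contact force between the fingers and thermometer below 0.1 N and linear speed of thermometer below 0.03 m/s); the arm keeps its last pose, push and grip.
It fails at once if the lid is opened wider than 40 degrees (value of joint kiln_lid above 0.7 rad).
It fails at once if the lid is let drop (falls shut faster than 2 rad/s) (velocity of joint kiln_lid below -2 rad/s).
It fails at once if the thermometer is dropped (out of the fingers more than 4 cm above where it lies) (height (world z) of thermometer above 0.06 m and contact force between the fingers and thermometer below 0.01 N).
It fails at once if one of the other things on the bench is moved by more than 3 cm or knocked over (distance of any of jug, bowl, scraper, rib, loop_tool, brush, kiln_post from where it was at the start of the episode above 0.03 m or angle between any of jug, bowl, kiln_post's own z axis and vertical above 0.4 rad).
It also fails if it takes over 64 s, if anything falls off the work surface, if the arm or the gripper's body presses on something with over 40 N, if the wrist force passes 120 N, or if a joint passes its speed limit or range.

## Working session

There is one attempt and no reset: what is moved stays moved. The work goes in short steps, Python scripts to look and compute and a tool call to move; the robot and the scene stay as the last step left them, time stands still between calls to the robot, and variables do not carry over. Pictures are saved under pics/ and viewed, at most 10 in all, crops included, and the job is handed in when it is done.

Besides the shell and the picture viewer there is one more tool, called after "Call:" by a JSON object that holds its "api" and its "payload", one argument or row to a line. servo_tool: Moves the arm, as the interface text tells. Shift numbers are shares of 0.15 m and turn numbers shares of 1.5 rad, none past 1 either way. Its arguments: {"type":"object","properties":{"targets":{"type":"array"}},"required":["targets"]}

```bash
mkdir -p pics
cat > h.py <<'E'
import numpy as np, cv2
from bench import arm
from scipy.spatial.transform import Rotation as R
def cam(n):
    o=arm.get_obs(); c=arm.read_camera(n); K=np.array(c["camera_matrix"])
    if n=="wrist":
        q=np.array(o["orientation"]); T=np.eye(4); T[:3,:3]=R.from_quat(q[[1,2,3,0]]).as_matrix(); T[:3,3]=o["eef_pos"]
        T=T@np.array(c["hand_eye"]); A,p=T[:3,:3],T[:3,3]
    else:
        a=np.array(c["attitude"]); p=np.array(c["origin"])
        A=R.from_quat(a.ravel()[[1,2,3,0]]).as_matrix() if a.size==4 else a
    return c["frame"],K,A,p
def onplane(uv,K,A,p,z):
    d=A@np.linalg.inv(K)@np.array([uv[0],uv[1],1.]); return p+d*(z-p[2])/d[2]
def proj(X,K,A,p):
    c=K@(A.T@(np.array(X,float)-p)); return c[:2]/c[2]
def save(n,f): cv2.imwrite(f"pics/{n}.png",cv2.cvtColor(f,cv2.COLOR_RGB2BGR))
E
python3 - <<'E'
from h import *
for n in("top","side"):
    f,K,A,p=cam(n); save(n,f); print(n,K.tolist(),p,A.round(3).tolist())
    np.savez(n+".npz",f=f,K=K,A=A,p=p)
print(arm.get_obs())
E
```

```text
top [[400.13194377385116, 0.0, 282.7166355847089], [0.0, 400.13194377385116, 209.86460160542143], [0.0, 0.0, 1.0]] [ 372.01926791  -43.71403222 1193.79684942] [[-0.006, -0.995, 0.096], [-1.0, 0.005, -0.007], [0.006, -0.096, -0.995]]
side [[478.51270550970463, 0.0, 277.67252060605716], [0.0, 478.51270550970463, 208.81490107019977], [0.0, 0.0, 1.0]] [  380.35982009 -1168.61486154   900.94682575] [[0.996, -0.07, 0.06], [-0.089, -0.563, 0.822], [-0.024, -0.824, -0.567]]
{'clock': 0.1, 'joint_positions': array([ 1.05789718e+00,  1.58999525e-01,  1.59810829e+00,  1.72195151e-05,
        1.38618060e+00, -2.10085832e-01]), 'qd': array([ 0.0006149 , -0.00028658, -0.00348191,  0.00107987, -0.00065644,
       -0.00049132]), 'joint_efforts': array([ 8.51206210e-05, -3.86501706e+01, -3.22960281e+01,  7.03916978e-02,
        3.39266122e-02, -5.35329127e-05]), 'eef_pos': array([171.35481687, 548.61441959, 403.80851844]), 'orientation': array([-3.07786229e-04,  1.50830363e-01,  9.88559296e-01, -7.90090711e-04]), 'contact_force': array([-1.24529878, -0.4305201 , -0.16193143]), 'torque': array([ 0.04825616, -0.04683135,  0.01571877]), 'finger_force': 0.0, 'finger_gap': 1.0002403865256435}
```

View pics/top.png

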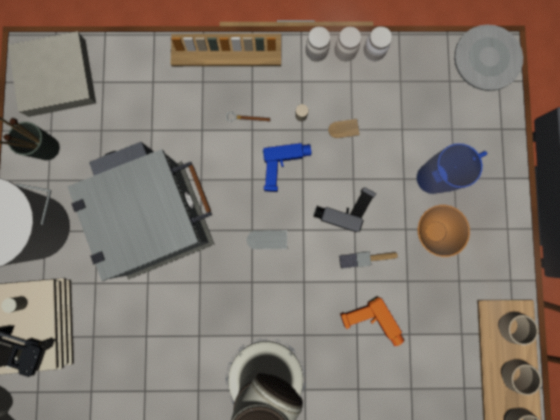

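View pics/side.png

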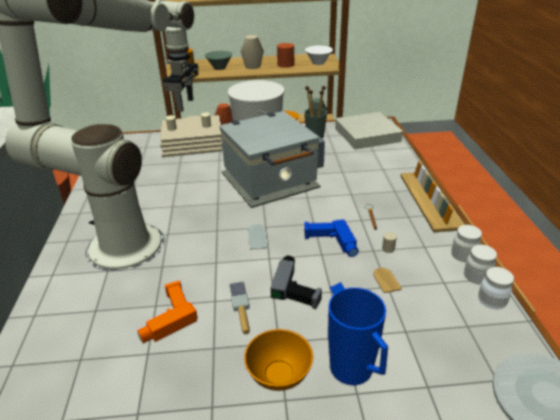

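The top view shows the kiln around (140,215), its handle at (198,190) and its front facing image right, which is world -y. The black and grey thermometer has its nose at (317,212) and its grip at (367,195). A scraper is at (267,240), the blue decoy at (287,165) and the orange one at (375,318). The side view shows the peephole at (286,174).

Run:
```python
from h import *
t=np.load("top.npz");f=t["f"];g=(t["K"],t["A"],t["p"])
hsv=cv2.cvtColor(f,cv2.COLOR_RGB2HSV)
m=np.zeros(f.shape[:2],bool);m[155:225,180:218]=1
hm=m&(hsv[...,1]>90)&((hsv[...,0]<20)|(hsv[...,0]>170))
ys,xs=np.nonzero(hm);(c,wh,a)=cv2.minAreaRect(np.c_[xs,ys].astype(np.float32))
pts=cv2.boxPoints((c,wh,a));print("handle",len(xs),c,wh,a)
e=sorted([(pts[0]+pts[1])/2,(pts[1]+pts[2])/2,(pts[2]+pts[3])/2,(pts[3]+pts[0])/2],key=lambda q:-np.hypot(*(q-c)))[:2]
H=onplane(c,*g,175);E=[onplane(q,*g,175) for q in e];print("H",H,E)
d=E[0]-E[1]; n=np.array([-d[1],d[0]])/np.hypot(d[0],d[1]); n*=np.sign(n[1]); print("kiln x dir",n,"len",np.hypot(*d[:2]))
print("peephole est",H[:2]+52*n)
s=np.load("side.npz");gs=(s["K"],s["A"],s["p"])
# white collar in side
F=s["f"];mm=np.zeros(F.shape[:2],bool);mm[160:190,270:300]=1;mm&=F.min(2)>190
ys,xs=np.nonzero(mm);print("collar side",len(xs),xs.mean(),ys.mean(),onplane((xs.mean(),ys.mean()),*gs,90))
m=np.zeros(f.shape[:2],bool);m[180:240,305:382]=1
dk=m&(f.max(2)<100)
n_,lab,st,ce=cv2.connectedComponentsWithStats(dk.astype(np.uint8));print(st[1:],ce[1:])
save("crop",cv2.resize(f[140:280,170:400],None,fx=3.4,fy=3.4,interpolation=cv2.INTER_CUBIC))
for q in((316,212),(362,226),(338,219),(338,217)):print(q,onplane(q,*g,25)[:2])
```

```text
handle 199 (199.0979461669922, 188.15463256835938) (49.75449752807617, 4.235952854156494) 68.96248626708984
H [527.37549423 163.71221908 175.        ] [array([588.04359042, 187.60385734, 175.        ]), array([467.36836718, 140.08087638, 175.        ])]
kiln x dir [-0.36641944  0.93044978] len 129.69557903953054
peephole est [508.32168354 212.09560774]
collar side 0 nan nan [nan nan nan]
[[ 314  188   61   44 1099]] [[346.86169245 213.0100091 ]]
(316, 212) [ 477.90884231 -149.37106369]
(362, 226) [ 436.06074858 -283.51397623]
(338, 219) [ 456.97280289 -213.59780572]
(338, 217) [ 462.85088458 -213.70996854]<stdin>:15: RuntimeWarning: Mean of empty slice.
  ret = ret.dtype.type(ret / rcount)
```

View pics/crop.png

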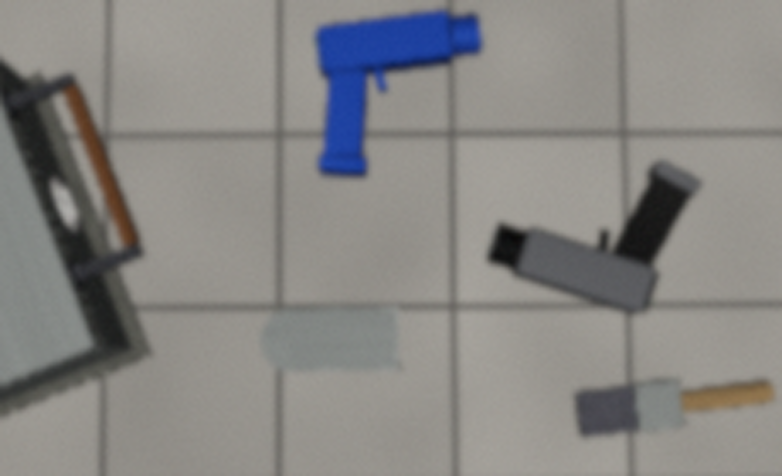

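The crop shows the thermometer's lens tip at (492,246) and barrel rear at (648,288), a yaw of about 75°. The handle bar runs from (70,85) to (135,245). The kiln's x direction has a yaw of about 111.5°. I'm moving above the thermometer now.

Call:
{"api": "servo_tool", "payload": {
  "targets": [
    {"grip": 1,"delta_pos": [0.3,-0.33,0.2],"delta_rot": [0,0,-0.07]},
    {"grip": 1,"delta_pos": [0.4,-0.67,0.3],"delta_rot": [0,0,-0.14]},
    {"grip": 1,"delta_pos": [0.4,-1,0.4],"delta_rot": [0,0,-0.2]},
    {"grip": 1,"delta_pos": [0.4,-1,0.4],"delta_rot": [0,0,-0.2]}
  ]
}}

```text
clock: 0.5
eef_pos: [231.9, 396.6, 465.5]
orientation: [0.0, 0.299, 0.954, 0.0]
contact_force: [-0.2, 0.2, 0.8]
finger_gap: 1.0
finger_force: 0.0
```

Call:
{"api": "servo_tool", "payload": {
  "targets": [
    {"grip": 1,"delta_pos": [0.12,-0.33,0],"delta_rot": [0,0,-0.07]},
    {"grip": 1,"delta_pos": [0.25,-0.67,0],"delta_rot": [0,0,-0.14]},
    {"grip": 1,"delta_pos": [0.35,-1,0],"delta_rot": [0,0,-0.2]},
    {"grip": 1,"delta_pos": [0.35,-1,0],"delta_rot": [0,0,-0.2]}
  ]
}}

```text
clock: 0.9
eef_pos: [284.9, 245.6, 464.4]
orientation: [0.001, 0.44, 0.898, -0.0]
contact_force: [-0.0, 1.0, -0.0]
finger_gap: 0.998
finger_force: 0.0
```

Call:
{"api": "servo_tool", "payload": {
  "targets": [
    {"grip": 1,"delta_pos": [0.12,-0.33,0],"delta_rot": [0,0,-0.07]},
    {"grip": 1,"delta_pos": [0.25,-0.67,0],"delta_rot": [0,0,-0.14]},
    {"grip": 1,"delta_pos": [0.35,-1,0],"delta_rot": [0,0,-0.2]},
    {"grip": 1,"delta_pos": [0.35,-1,0],"delta_rot": [0,0,-0.2]}
  ]
}}

```text
clock: 1.3
eef_pos: [337.4, 95.5, 464.5]
orientation: [0.0, 0.569, 0.822, -0.0]
contact_force: [0.3, 0.6, 0.5]
finger_gap: 1.002
finger_force: 0.0
```

Call:
{"api": "servo_tool", "payload": {
  "targets": [
    {"grip": 1,"delta_pos": [0.12,-0.33,0],"delta_rot": [0,0,-0.07]},
    {"grip": 1,"delta_pos": [0.25,-0.67,0],"delta_rot": [0,0,-0.14]},
    {"grip": 1,"delta_pos": [0.35,-1,0],"delta_rot": [0,0,-0.2]},
    {"grip": 1,"delta_pos": [0.35,-1,0],"delta_rot": [0,0,-0.2]}
  ]
}}

```text
clock: 1.7
eef_pos: [389.9, -53.8, 464.2]
orientation: [-0.0, 0.684, 0.729, -0.0]
contact_force: [0.1, 0.4, 0.1]
finger_gap: 1.001
finger_force: 0.0
```

Call:
{"api": "servo_tool", "payload": {
  "targets": [
    {"grip": 1,"delta_pos": [0.12,-0.33,0],"delta_rot": [0,0,-0.07]},
    {"grip": 1,"delta_pos": [0.25,-0.67,-0.2],"delta_rot": [0,0,-0.14]},
    {"grip": 1,"delta_pos": [0.35,-1,-0.4],"delta_rot": [0,0,-0.2]},
    {"grip": 1,"delta_pos": [0.35,-1,-0.6],"delta_rot": [0,0,-0.2]},
    {"grip": 1,"delta_pos": [0.35,-1,-0.6],"delta_rot": [0,0,-0.2]}
  ]
}}

```text
clock: 2.2
eef_pos: [441.0, -200.5, 368.5]
orientation: [-0.006, 0.784, 0.621, -0.001]
contact_force: [-0.3, 0.8, -0.6]
finger_gap: 0.999
finger_force: 0.0
```

Run:
```python
from h import *
f,K,A,p=cam("wrist");save("w1",f);np.savez("w1.npz",f=f,K=K,A=A,p=p);o=arm.get_obs();print(o["clock"],o["eef_pos"],o["orientation"],o["joint_positions"],p)
```

```text
2.25 [ 441.41430203 -199.82497446  371.70585666] [-3.91337923e-03  7.83691435e-01  6.21137830e-01 -4.64717828e-04] [-6.75377586e-01 -4.90022549e-02  1.87978490e+00  8.69391412e-04
  1.31864678e+00 -4.45201241e-01] [ 460.11346549 -119.10396372  347.9942116 ]
```

View pics/w1.png

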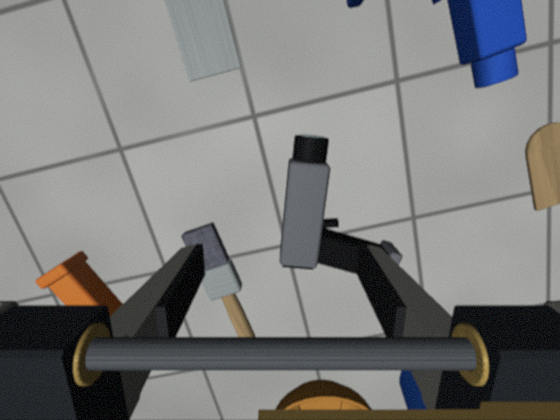

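The wrist view shows the grey barrel from (311,160) to (298,267) with the nose tip at (312,137). The loop tool and scraper are clear of the fingers.

Run:
```python
from h import *
t=np.load("w1.npz");f=t["f"];g=(t["K"],t["A"],t["p"])
fi=f.astype(int);m=np.zeros(f.shape[:2],np.uint8);m[155:275,275:335]=1
m&=((f.max(2)>65)&(f.max(2)<135)).astype(np.uint8)
m=cv2.morphologyEx(m,cv2.MORPH_OPEN,np.ones((9,9)))
c=max(cv2.findContours(m,0,2)[0],key=cv2.contourArea);r=cv2.minAreaRect(c);b=cv2.boxPoints(r);print(r,b)
P=np.array([onplane(q,*g,40)[:2] for q in b]);P=P[np.argsort(P[:,1])]
rear,fr=P[:2].mean(0),P[2:].mean(0);d=fr-rear;L=np.hypot(*d);u=d/L
print("L",L,"W",np.hypot(*(P[0]-P[1])),"yaw",np.degrees(np.arctan2(d[1],d[0])))
O=(rear+fr)/2+17.5*u;print("origin",O,"tip",onplane((312,137),*g,30))
print("shift",O-arm.get_obs()["eef_pos"][:2])
q=arm.get_obs()["orientation"];y=R.from_quat(q[[1,2,3,0]]).as_matrix();print("tool y yaw",np.degrees(np.arctan2(y[1,1],y[0,1])),y.round(3))
```

```text
((302.3225402832031, 214.6348876953125), (43.05607604980469, 105.29822540283203), 7.765166759490967) [[273.87833 263.8925 ]
 [288.1055  159.55984]
 [330.76675 165.37729]
 [316.53958 269.70993]]
L 114.13554178329049 W 46.961107927548326 yaw 70.48544576506343
origin [ 460.76757482 -205.60367564] tip [ 482.00429384 -145.75474011   30.        ]
shift [19.35327279 -5.77870118]
tool y yaw -13.199955007315452 [[ 0.228  0.974 -0.006]
 [ 0.974 -0.228  0.006]
 [ 0.004 -0.007 -1.   ]]
```

Call:
{"api": "servo_tool", "payload": {
  "targets": [
    {"grip": 1,"delta_pos": [0.13,-0.05,-0.2],"delta_rot": [0,0,-0.058]},
    {"grip": 1,"delta_pos": [0.13,-0.05,-0.4],"delta_rot": [0,0,-0.058]},
    {"grip": 1,"delta_pos": [0.13,-0.05,-0.6],"delta_rot": [0,0,-0.058]},
    {"grip": 1,"delta_pos": [0.13,-0.05,-0.6],"delta_rot": [0,0,-0.058]},
    {"grip": 1,"delta_pos": [0.13,-0.05,-0.6],"delta_rot": [0,0,-0.058]}
  ]
}}

```text
clock: 2.75
eef_pos: [461.8, -207.6, 286.7]
orientation: [0.001, 0.81, 0.587, 0.0]
contact_force: [-0.1, 0.0, -0.3]
finger_gap: 1.002
finger_force: 0.0
```

Well aligned. I'm descending to a TCP height of about 195 and closing.

Call:
{"api": "servo_tool", "payload": {
  "targets": [
    {"grip": 1,"delta_pos": [0,0,-0.2],"delta_rot": [0,0,0]},
    {"grip": 1,"delta_pos": [0,0,-0.4],"delta_rot": [0,0,0]},
    {"grip": 1,"delta_pos": [0,0,-0.55],"delta_rot": [0,0,0]},
    {"grip": 1,"delta_pos": [0,0,-0.61],"delta_rot": [0,0,0]},
    {"grip": 1,"delta_pos": [0,0,-0.61],"delta_rot": [0,0,0]},
    {"grip": 0.3,"delta_pos": [0,0,-0.61],"delta_rot": [0,0,0]},
    {"grip": -1,"delta_pos": [0,0,-0.61],"delta_rot": [0,0,0]},
    {"grip": -1,"delta_pos": [0,0,-0.61],"delta_rot": [0,0,0]},
    {"grip": -1,"delta_pos": [0,0,-0.61],"delta_rot": [0,0,0]},
    {"grip": -1,"delta_pos": [0,0,-0.61],"delta_rot": [0,0,0]}
  ]
}}

```text
clock: 3.75
eef_pos: [461.1, -208.8, 193.5]
orientation: [0.0, 0.81, 0.586, 0.0]
contact_force: [0.6, 0.2, -0.2]
finger_gap: 0.59
finger_force: 0.0
```

Call:
{"api": "servo_tool", "payload": {
  "targets": [
    {"grip": -1,"delta_pos": [0,0,0],"delta_rot": [0,0,0]},
    {"grip": -1,"delta_pos": [0,0,0],"delta_rot": [0,0,0]},
    {"grip": -1,"delta_pos": [0,0,0],"delta_rot": [0,0,0]}
  ]
}}

```text
clock: 4.05
eef_pos: [461.0, -208.7, 193.2]
orientation: [-0.0, 0.81, 0.586, 0.0]
contact_force: [-0.2, -1.0, -0.4]
finger_gap: 0.454
finger_force: 30.0
```

Run:
```python
from h import *
f,K,A,p=cam("wrist");save("w2",f);np.savez("w2.npz",f=f,K=K,A=A,p=p);o=arm.get_obs();print(o["clock"],o["eef_pos"],o["finger_gap"],o["finger_force"])
```

```text
4.1 [ 460.98186935 -208.68419883  193.20894213] 0.45634159280968717 29.99788999557495
```

View pics/w2.png

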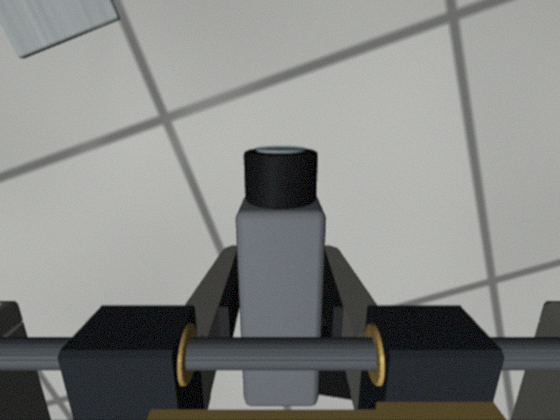

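The thermometer is gripped (gap 42 mm, 30 N) and square in the fingers, with the nose centred at column 281 and its front edge at row 149.

Run:
```python
from h import *
t=np.load("w2.npz");g=(t["K"],t["A"],t["p"]);o=arm.get_obs()
for z in(20,38):print("tip",z,onplane((281,149),*g,z))
q=o["orientation"];M=R.from_quat(q[[1,2,3,0]]).as_matrix();print("tool x",M[:,0],"yaw",np.degrees(np.arctan2(M[1,0],M[0,0])),"grasp",M@[0,0,171]+o["eef_pos"])
t=np.load("top.npz");print("collar top",onplane((188.5,198.8),t["K"],t["A"],t["p"],90))
s=np.load("side.npz");gs=(s["K"],s["A"],s["p"]);F=s["f"]
sub=F[160:190,270:302].astype(int);b=sub.min(2);ys,xs=np.nonzero(b>b.max()-40);print(b.max(),len(xs));c=(xs.mean()+270,ys.mean()+160);print("collar side",c,onplane(c,*gs,90))
hs=cv2.cvtColor(F,cv2.COLOR_RGB2HSV);m=np.zeros(F.shape[:2],bool);m[140:170,262:325]=1;m&=(hs[...,1]>90)&((hs[...,0]<20)|(hs[...,0]>170))
ys,xs=np.nonzero(m);r=cv2.minAreaRect(np.c_[xs,ys].astype(np.float32));print("handle side",r,onplane(r[0],*gs,175))
print(proj((508.3,212.1,90),*gs),proj((527.4,163.7,175),*gs))
```

```text
tip 20 [ 482.16195729 -145.07599718   20.        ]
tip 38 [ 482.77228762 -143.22261716   38.        ]
tool x [3.13653372e-01 9.49537552e-01 7.94475056e-06] yaw 71.72046180689703 grasp [ 460.98065821 -208.68236802   22.20894214]
collar top [510.64618966 209.96093067  90.        ]
189 55
collar side (np.float64(284.0181818181818), np.float64(174.43636363636364)) [505.18396844 206.6999967   90.        ]
handle side ((292.0, 157.0), (4.580878734588623, 37.359615325927734), 75.25643920898438) [528.09816392 167.70872536 175.        ]
[284.78344603 173.5629243 ] [291.92446461 157.61380888]
```

Call:
{"api": "servo_tool", "payload": {
  "targets": [
    {"grip": -1,"delta_pos": [0,0,0.1],"delta_rot": [0,0,0]},
    {"grip": -1,"delta_pos": [0,0,0.25],"delta_rot": [0,0,0]},
    {"grip": -1,"delta_pos": [0.05,0.1,0.4],"delta_rot": [0,0,0.05]},
    {"grip": -1,"delta_pos": [0.15,0.25,0.45],"delta_rot": [0,0,0.1]},
    {"grip": -1,"delta_pos": [0.25,0.4,0.467],"delta_rot": [0,0,0.15]},
    {"grip": -1,"delta_pos": [0.35,0.55,0.467],"delta_rot": [0,0,0.2]},
    {"grip": -1,"delta_pos": [0.45,0.7,0.467],"delta_rot": [0,0,0.25]},
    {"grip": -1,"delta_pos": [0.5,0.8,0.467],"delta_rot": [0,0,0.3]}
  ]
}}

```text
clock: 4.9
eef_pos: [536.5, -87.1, 262.8]
orientation: [-0.0, 0.658, 0.753, 0.0]
contact_force: [0.1, -1.1, -1.5]
finger_gap: 0.449
finger_force: 30.0
```

Call:
{"api": "servo_tool", "payload": {
  "targets": [
    {"grip": -1,"delta_pos": [0.1,0.15,0],"delta_rot": [0,0,0.05]},
    {"grip": -1,"delta_pos": [0.2,0.35,0],"delta_rot": [0,0,0.1]},
    {"grip": -1,"delta_pos": [0.3,0.55,0],"delta_rot": [0,0,0.14]},
    {"grip": -1,"delta_pos": [0.343,0.65,0],"delta_rot": [0,0,0.163]},
    {"grip": -1,"delta_pos": [0.343,0.65,0],"delta_rot": [0,0,0.163]},
    {"grip": -1,"delta_pos": [0.343,0.65,0],"delta_rot": [0,0,0.163]}
  ]
}}

```text
clock: 5.5
eef_pos: [587.0, 8.4, 262.8]
orientation: [-0.0, 0.563, 0.827, -0.001]
contact_force: [-0.7, -1.2, -1.3]
finger_gap: 0.453
finger_force: 30.0
```

Run:
```python
from h import *
f,K,A,p=cam("wrist");o=arm.get_obs()
f2,K2,A2,p2=cam("side");save("w3",np.hstack([cv2.resize(f,(400,300)),cv2.resize(f2[100:280,190:430],(400,300))]));np.savez("w3.npz",f=f,K=K,A=A,p=p)
print(o["clock"],o["eef_pos"],o["orientation"],o["finger_force"])
q=o["orientation"];M=R.from_quat(q[[1,2,3,0]]).as_matrix();x=M[:,0];L=o["eef_pos"]+M@[67,0,173];d=np.array([508,211,90])-L
print("lens",L,"peep in lens",M.T@d,"yaw",np.degrees(np.arctan2(x[1],x[0])), "proj",proj((508,211,90),K,A,p))
```

```text
5.55 [586.95969542   7.92840342 262.88072816] [-3.49442936e-04  5.63226876e-01  8.26302075e-01 -4.95029736e-04] 29.997479617595673
lens [562.27142112  70.21799744  89.88218601] peep in lens [ 1.50877640e+02  9.47450520e-01 -1.15965279e-01] yaw 111.4414793257395 proj [ 283.16774368 -301.04233449]
```

View pics/w3.png

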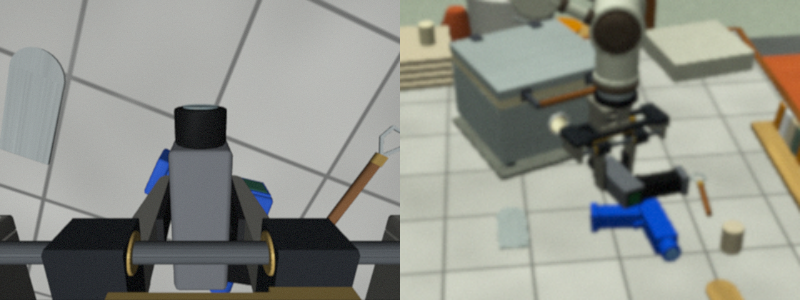

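The wrist half shows the nose unchanged in the fingers and not drooping. The side half shows it level, facing the collar at about (560,125). Now I'm holding steady.

Call:
{"api": "servo_tool", "payload": {
  "targets": [
    {"grip": -1,"delta_pos": [0,0,0],"delta_rot": [0,0,0]},
    {"grip": -1,"delta_pos": [0,0,0],"delta_rot": [0,0,0]},
    {"grip": -1,"delta_pos": [0,0,0],"delta_rot": [0,0,0]},
    {"grip": -1,"delta_pos": [0,0,0],"delta_rot": [0,0,0]},
    {"grip": -1,"delta_pos": [0,0,0],"delta_rot": [0,0,0]},
    {"grip": -1,"delta_pos": [0,0,0],"delta_rot": [0,0,0]},
    {"grip": -1,"delta_pos": [0,0,0],"delta_rot": [0,0,0]},
    {"grip": -1,"delta_pos": [0,0,0],"delta_rot": [0,0,0]},
    {"grip": -1,"delta_pos": [0,0,0],"delta_rot": [0,0,0]},
    {"grip": -1,"delta_pos": [0,0,0],"delta_rot": [0,0,0]}
  ]
}}

```text
clock: 6.6
eef_pos: [587.4, 8.8, 263.2]
orientation: [-0.0, 0.563, 0.827, -0.0]
contact_force: [-0.6, 0.7, -1.4]
finger_gap: 0.452
finger_force: 30.0
```

Call:
{"api": "servo_tool", "payload": {
  "targets": [
    {"grip": -1,"delta_pos": [0,0,0],"delta_rot": [0,0,0]},
    {"grip": -1,"delta_pos": [0,0,0],"delta_rot": [0,0,0]},
    {"grip": -1,"delta_pos": [0,0,0],"delta_rot": [0,0,0]},
    {"grip": -1,"delta_pos": [0,0,0],"delta_rot": [0,0,0]},
    {"grip": -1,"delta_pos": [0,0,0],"delta_rot": [0,0,0]},
    {"grip": -1,"delta_pos": [0,0,0],"delta_rot": [0,0,0]},
    {"grip": -1,"delta_pos": [0,0,0],"delta_rot": [0,0,0]},
    {"grip": -1,"delta_pos": [0,0,0],"delta_rot": [0,0,0]},
    {"grip": -1,"delta_pos": [0,0,0],"delta_rot": [0,0,0]},
    {"grip": -1,"delta_pos": [0,0,0],"delta_rot": [0,0,0]}
  ]
}}

```text
clock: 7.6
eef_pos: [587.4, 8.8, 263.2]
orientation: [0.0, 0.563, 0.827, -0.0]
contact_force: [0.3, 0.8, -1.0]
finger_gap: 0.455
finger_force: 30.0
```

Held for 2 s. I'm reversing the path to lay the thermometer back where it was.

Call:
{"api": "servo_tool", "payload": {
  "targets": [
    {"grip": -1,"delta_pos": [-0.1,-0.15,0],"delta_rot": [0,0,-0.05]},
    {"grip": -1,"delta_pos": [-0.2,-0.35,0],"delta_rot": [0,0,-0.1]},
    {"grip": -1,"delta_pos": [-0.3,-0.55,0],"delta_rot": [0,0,-0.14]},
    {"grip": -1,"delta_pos": [-0.343,-0.65,0],"delta_rot": [0,0,-0.163]},
    {"grip": -1,"delta_pos": [-0.343,-0.65,0],"delta_rot": [0,0,-0.163]}
  ]
}}

```text
clock: 8.1
eef_pos: [535.4, -90.4, 263.4]
orientation: [0.0, 0.66, 0.751, -0.0]
contact_force: [0.3, 1.1, -2.1]
finger_gap: 0.454
finger_force: 30.0
```

Call:
{"api": "servo_tool", "payload": {
  "targets": [
    {"grip": -1,"delta_pos": [-0.1,-0.2,0],"delta_rot": [0,0,-0.08]},
    {"grip": -1,"delta_pos": [-0.25,-0.4,0],"delta_rot": [0,0,-0.15]},
    {"grip": -1,"delta_pos": [-0.4,-0.6,0],"delta_rot": [0,0,-0.22]},
    {"grip": -1,"delta_pos": [-0.5,-0.8,0],"delta_rot": [0,0,-0.3]},
    {"grip": -1,"delta_pos": [-0.5,-0.8,-0.1],"delta_rot": [0,0,-0.3]},
    {"grip": -1,"delta_pos": [-0.5,-0.8,-0.22],"delta_rot": [0,0,-0.3]},
    {"grip": -1,"delta_pos": [-0.5,-0.8,-0.34],"delta_rot": [0,0,-0.3]},
    {"grip": -1,"delta_pos": [-0.5,-0.8,-0.42],"delta_rot": [0,0,-0.3]},
    {"grip": -1,"delta_pos": [-0.5,-0.8,-0.46],"delta_rot": [0,0,-0.3]},
    {"grip": -1,"delta_pos": [-0.5,-0.8,-0.46],"delta_rot": [0,0,-0.3]}
  ]
}}

```text
clock: 9.1
eef_pos: [461.3, -208.4, 194.1]
orientation: [-0.0, 0.81, 0.586, 0.0]
contact_force: [0.2, 0.6, -1.8]
finger_gap: 0.453
finger_force: 30.0
```

Call:
{"api": "servo_tool", "payload": {
  "targets": [
    {"grip": -1,"delta_pos": [0,0,-0.006],"delta_rot": [0,0,0]},
    {"grip": -1,"delta_pos": [0,0,-0.007],"delta_rot": [0,0,0]},
    {"grip": 0.2,"delta_pos": [0,0,-0.007],"delta_rot": [0,0,0]},
    {"grip": 0.5,"delta_pos": [0,0,-0.007],"delta_rot": [0,0,0]},
    {"grip": 1,"delta_pos": [0,0,-0.007],"delta_rot": [0,0,0]},
    {"grip": 1,"delta_pos": [0,0,-0.007],"delta_rot": [0,0,0]},
    {"grip": 1,"delta_pos": [0,0,-0.007],"delta_rot": [0,0,0]},
    {"grip": 1,"delta_pos": [0,0,-0.007],"delta_rot": [0,0,0]},
    {"grip": 1,"delta_pos": [0,0,-0.007],"delta_rot": [0,0,0]}
  ]
}}

```text
clock: 10.0
eef_pos: [461.0, -208.7, 193.2]
orientation: [0.0, 0.81, 0.586, -0.0]
contact_force: [-0.3, 0.2, -0.9]
finger_gap: 0.998
finger_force: 0.0
```

Call:
{"api": "servo_tool", "payload": {
  "targets": [
    {"grip": 1,"delta_pos": [0,0,0],"delta_rot": [0,0,0]},
    {"grip": 1,"delta_pos": [0,0,0],"delta_rot": [0,0,0]},
    {"grip": 1,"delta_pos": [0,0,0.2],"delta_rot": [0,0,0]},
    {"grip": 1,"delta_pos": [0,0,0.5],"delta_rot": [0,0,0]},
    {"grip": 1,"delta_pos": [0,0,0.8],"delta_rot": [0,0,0]},
    {"grip": 1,"delta_pos": [0,0,1],"delta_rot": [0,0,0]},
    {"grip": 1,"delta_pos": [0,0,1],"delta_rot": [0,0,0]}
  ]
}}

```text
clock: 10.7
eef_pos: [462.3, -209.6, 348.6]
orientation: [0.005, 0.81, 0.586, 0.001]
contact_force: [1.3, -0.2, 0.3]
finger_gap: 0.998
finger_force: 0.0
```

Call:
{"api": "servo_tool", "payload": {
  "targets": [
    {"grip": 1,"delta_pos": [0.05,0.15,0.3],"delta_rot": [0,0,-0.05]},
    {"grip": 1,"delta_pos": [0.1,0.45,0.63],"delta_rot": [0,0,-0.12]},
    {"grip": 1,"delta_pos": [0.145,0.75,0.63],"delta_rot": [0,0,-0.195]},
    {"grip": 1,"delta_pos": [0.145,0.83,0.63],"delta_rot": [0,0,-0.195]}
  ]
}}

```text
clock: 11.1
eef_pos: [483.2, -81.7, 439.1]
orientation: [0.001, 0.887, 0.461, 0.001]
contact_force: [0.2, -0.8, -0.1]
finger_gap: 0.997
finger_force: 0.0
```

Call:
{"api": "servo_tool", "payload": {
  "targets": [
    {"grip": 1,"delta_pos": [0.05,0.3,0],"delta_rot": [0,0,-0.07]},
    {"grip": 1,"delta_pos": [0.1,0.6,0],"delta_rot": [0,0,-0.14]},
    {"grip": 1,"delta_pos": [0.145,0.83,0],"delta_rot": [0,0,-0.195]},
    {"grip": 1,"delta_pos": [0.145,0.83,0],"delta_rot": [0,0,-0.195]}
  ]
}}

```text
clock: 11.5
eef_pos: [504.4, 43.6, 436.2]
orientation: [-0.001, 0.944, 0.329, -0.001]
contact_force: [0.3, -0.6, -1.0]
finger_gap: 0.998
finger_force: 0.0
```

Call:
{"api": "servo_tool", "payload": {
  "targets": [
    {"grip": 0.5,"delta_pos": [0.05,0.3,0],"delta_rot": [0,0,-0.07]},
    {"grip": 0.2,"delta_pos": [0.1,0.6,0],"delta_rot": [0,0,-0.14]},
    {"grip": -0.1,"delta_pos": [0.145,0.83,0],"delta_rot": [0,0,-0.195]},
    {"grip": -0.1,"delta_pos": [0.145,0.83,0],"delta_rot": [0,0,-0.195]},
    {"grip": -0.1,"delta_pos": [0.145,0.83,0],"delta_rot": [0,0,-0.195]},
    {"grip": -0.1,"delta_pos": [0.145,0.83,0],"delta_rot": [0,0,-0.195]}
  ]
}}

```text
clock: 12.1
eef_pos: [526.3, 163.4, 437.0]
orientation: [0.0, 0.983, 0.186, -0.001]
contact_force: [-0.3, 1.0, 0.2]
finger_gap: 0.498
finger_force: 0.0
```

Run:
```python
from h import *
f,K,A,p=cam("wrist");o=arm.get_obs();save("w4",f);np.savez("w4.npz",f=f,K=K,A=A,p=p)
q=o["orientation"];M=R.from_quat(q[[1,2,3,0]]).as_matrix()
print(o["clock"],o["eef_pos"],q,o["joint_positions"],o["finger_gap"],"y yaw",np.degrees(np.arctan2(M[1,1],M[0,1])),"bar ctr px",proj((527,165,175),K,A,p))
```

```text
12.15 [526.26865296 163.3695929  437.26350573] [ 1.96987436e-04  9.82633605e-01  1.85555840e-01 -4.35077933e-04] [ 8.17744951e-02  7.56716916e-02  1.62265747e+00 -4.86793262e-04
  1.44408765e+00  1.27935750e+00] 0.46391393354678606 y yaw -68.61290995203075 bar ctr px [279.29067194 218.17674656]
```

View pics/w4.png

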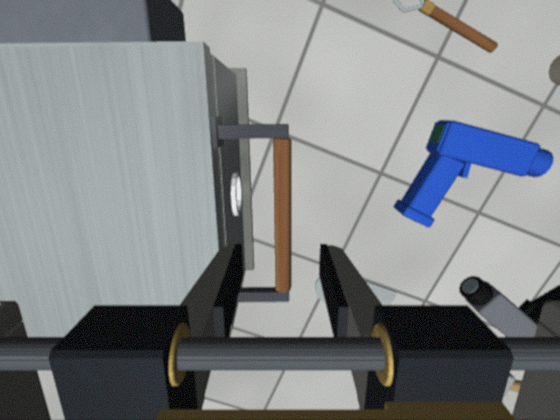

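The bar spans (282,138) to (283,291) and is centred between the fingers to within 3 mm. I'm descending 91 mm and closing.

Call:
{"api": "servo_tool", "payload": {
  "targets": [
    {"grip": -0.1,"delta_pos": [0,0,-0.15],"delta_rot": [0,0,0]},
    {"grip": -0.1,"delta_pos": [0.01,0,-0.3],"delta_rot": [0,0,0]},
    {"grip": -0.1,"delta_pos": [0.01,0,-0.45],"delta_rot": [0,0,0]},
    {"grip": -0.1,"delta_pos": [0.01,0,-0.56],"delta_rot": [0,0,0]},
    {"grip": -0.1,"delta_pos": [0.01,0,-0.61],"delta_rot": [0,0,0]},
    {"grip": -0.1,"delta_pos": [0.01,0,-0.61],"delta_rot": [0,0,0]},
    {"grip": -0.1,"delta_pos": [0.01,0,-0.61],"delta_rot": [0,0,0]}
  ]
}}

```text
clock: 12.85
eef_pos: [528.1, 164.3, 347.2]
orientation: [0.0, 0.983, 0.186, 0.001]
contact_force: [-0.5, -0.3, 1.0]
finger_gap: 0.451
finger_force: 0.0
```

Call:
{"api": "servo_tool", "payload": {
  "targets": [
    {"grip": -0.4,"delta_pos": [0,0,0],"delta_rot": [0,0,0]},
    {"grip": -0.6,"delta_pos": [0,0,0],"delta_rot": [0,0,0]},
    {"grip": -1,"delta_pos": [0,0,0],"delta_rot": [0,0,0]},
    {"grip": -1,"delta_pos": [0,0,0],"delta_rot": [0,0,0]},
    {"grip": -1,"delta_pos": [0,0,0],"delta_rot": [0,0,0]},
    {"grip": -1,"delta_pos": [0,0,0],"delta_rot": [0,0,0]},
    {"grip": -1,"delta_pos": [0,0,0],"delta_rot": [0,0,0]},
    {"grip": -1,"delta_pos": [0,0,0],"delta_rot": [0,0,0]}
  ]
}}

```text
clock: 13.65
eef_pos: [528.4, 163.5, 346.8]
orientation: [0.002, 0.983, 0.186, 0.001]
contact_force: [3.4, -6.7, 0.7]
finger_gap: 0.141
finger_force: 30.0
```

Run:
```python
from h import *
o=arm.get_obs();p0=o["eef_pos"];q=o["orientation"];M=R.from_quat(q[[1,2,3,0]])
print(p0,q,o["finger_gap"]*92,o["finger_force"],o["contact_force"],o["joint_positions"])
n=np.array([-.3665,.9304,0]);yk=np.cross([0,0,1],n)
hinge=p0+np.array([0,0,-171])+312*n-20*np.array([0,0,1])
for a in (0,6,12,18,24,30):
    r=R.from_rotvec(np.radians(a)*yk);P=hinge+r.apply(p0-hinge)
    print(a,((P-p0)/150).round(3),(np.radians(a)*yk/1.5).round(3))
```

```text
[528.44609864 163.51322398 346.8071454 ] [2.20811199e-03 9.82537462e-01 1.86049716e-01 8.74161523e-04] 12.973283730808355 29.99717742204666 [ 3.36388553 -6.73572808  0.66181238] [ 0.08262107  0.15266872  1.72111945 -0.00441368  1.26560773  1.28045765]
0 [0. 0. 0.] [-0. -0.  0.]
6 [-0.053  0.134  0.21 ] [-0.065 -0.026  0.   ]
12 [-0.114  0.289  0.405] [-0.13  -0.051  0.   ]
18 [-0.182  0.461  0.58 ] [-0.195 -0.077  0.   ]
24 [-0.256  0.649  0.736] [-0.26  -0.102  0.   ]
30 [-0.335  0.852  0.869] [-0.325 -0.128  0.   ]
```

Call:
{"api": "servo_tool", "payload": {
  "targets": [
    {"grip": -1,"delta_pos": [-0.008,0.021,0.035],"delta_rot": [-0.011,-0.004,0]},
    {"grip": -1,"delta_pos": [-0.017,0.043,0.07],"delta_rot": [-0.022,-0.009,0]},
    {"grip": -1,"delta_pos": [-0.026,0.065,0.106],"delta_rot": [-0.033,-0.013,0]},
    {"grip": -1,"delta_pos": [-0.035,0.088,0.141],"delta_rot": [-0.043,-0.017,0]},
    {"grip": -1,"delta_pos": [-0.053,0.134,0.21],"delta_rot": [-0.065,-0.026,0]},
    {"grip": -1,"delta_pos": [-0.073,0.184,0.276],"delta_rot": [-0.087,-0.034,0]},
    {"grip": -1,"delta_pos": [-0.093,0.236,0.341],"delta_rot": [-0.108,-0.043,0]},
    {"grip": -1,"delta_pos": [-0.114,0.289,0.405],"delta_rot": [-0.13,-0.051,0]},
    {"grip": -1,"delta_pos": [-0.114,0.289,0.405],"delta_rot": [-0.13,-0.051,0]}
  ]
}}

```text
clock: 14.55
eef_pos: [511.0, 207.6, 408.9]
orientation: [0.106, 0.977, 0.185, 0.021]
contact_force: [2.4, -8.8, 0.7]
finger_gap: 0.144
finger_force: 30.0
```

Run:
```python
from h import *
o=arm.get_obs();print(o["clock"],o["eef_pos"],o["finger_gap"]*92,o["finger_force"],o["contact_force"],o["torque"],o["joint_positions"])
f,K,A,p=cam("side");f2=cam("wrist")[0];save("s5",np.hstack([cv2.resize(f2,(400,300)),cv2.resize(f[60:240,190:430],(400,300))]))
```

```text
14.55 [510.97886411 207.60931849 408.86641939] 13.25488434920275 29.995391964912415 [ 2.42894894 -8.76105764  0.66561891] [-1.3182946e+00 -3.1628316e-01  1.2228034e-03] [ 0.21834652  0.09941398  1.65962259 -0.21828566  1.35240145  1.45848417]
```

View pics/s5.png

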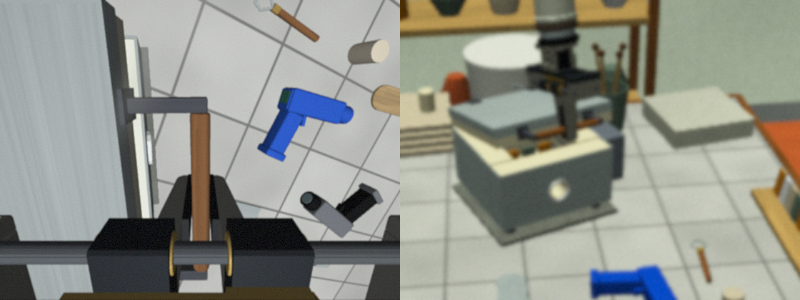

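The wrist half shows the bar held between the pads. The side half shows the lid open about 12° with the fingers on the handle. I'm continuing to 30°.

Call:
{"api": "servo_tool", "payload": {
  "targets": [
    {"grip": -1,"delta_pos": [-0.022,0.056,0.06],"delta_rot": [-0.022,-0.009,0]},
    {"grip": -1,"delta_pos": [-0.045,0.114,0.118],"delta_rot": [-0.043,-0.017,0]},
    {"grip": -1,"delta_pos": [-0.068,0.172,0.175],"delta_rot": [-0.065,-0.026,0]},
    {"grip": -1,"delta_pos": [-0.092,0.234,0.229],"delta_rot": [-0.087,-0.034,0]},
    {"grip": -1,"delta_pos": [-0.117,0.296,0.281],"delta_rot": [-0.108,-0.043,0]},
    {"grip": -1,"delta_pos": [-0.142,0.36,0.331],"delta_rot": [-0.13,-0.051,0]},
    {"grip": -1,"delta_pos": [-0.168,0.427,0.377],"delta_rot": [-0.152,-0.06,0]},
    {"grip": -1,"delta_pos": [-0.195,0.495,0.421],"delta_rot": [-0.173,-0.068,0]},
    {"grip": -1,"delta_pos": [-0.221,0.563,0.464],"delta_rot": [-0.195,-0.077,0]},
    {"grip": -1,"delta_pos": [-0.221,0.563,0.464],"delta_rot": [-0.195,-0.077,0]}
  ]
}}

```text
clock: 15.65
eef_pos: [477.3, 292.5, 478.2]
orientation: [0.257, 0.948, 0.179, 0.049]
contact_force: [-0.6, -7.7, 2.7]
finger_gap: 0.14
finger_force: 30.0
```

Call:
{"api": "servo_tool", "payload": {
  "targets": [
    {"grip": -1,"delta_pos": [0,0,0],"delta_rot": [0,0,0]},
    {"grip": -1,"delta_pos": [0,0,0],"delta_rot": [0,0,0]},
    {"grip": -1,"delta_pos": [0,0,0],"delta_rot": [0,0,0]},
    {"grip": -1,"delta_pos": [0,0,0],"delta_rot": [0,0,0]},
    {"grip": -1,"delta_pos": [0,0,0],"delta_rot": [0,0,0]}
  ]
}}

```text
clock: 16.15
eef_pos: [477.8, 291.6, 477.3]
orientation: [0.256, 0.949, 0.179, 0.049]
contact_force: [0.5, -6.5, 1.5]
finger_gap: 0.141
finger_force: 30.0
```

Run:
```python
from h import *
o=arm.get_obs();print(o["clock"],o["eef_pos"],o["finger_gap"]*92,o["finger_force"],o["contact_force"],o["torque"],o["qd"].round(3))
q=o["orientation"];M=R.from_quat(q[[1,2,3,0]]).as_matrix();G=o["eef_pos"]+M@[0,0,171];n=np.array([-.3665,.9304,0])
h=np.array([528.4,163.5,155])+312*n;d=G-h;print("grasp",G,"lid angle",np.degrees(np.arctan2(d[2],-d@n)-np.arctan2(20,312)),"tilt",np.degrees(np.arccos(-M[2,2])))
f,K,A,p=cam("side");t=cam("top")[0];save("s6",np.hstack([cv2.resize(f[60:240,190:430],(400,300)),cv2.resize(t[130:340,100:380],(400,300))]))
```

```text
16.15 [477.83961201 291.62673708 477.27554343] 12.947093526474099 29.997054934501648 [ 0.533139   -6.52034782  1.52648749] [-0.83374242  0.01729647 -0.05953942] [-0.003 -0.001  0.    -0.    -0.001 -0.001]
grasp [509.28036482 211.50333865 329.51655018] lid angle 30.169825138931497 tilt 30.22130707552154
```

View pics/s6.png

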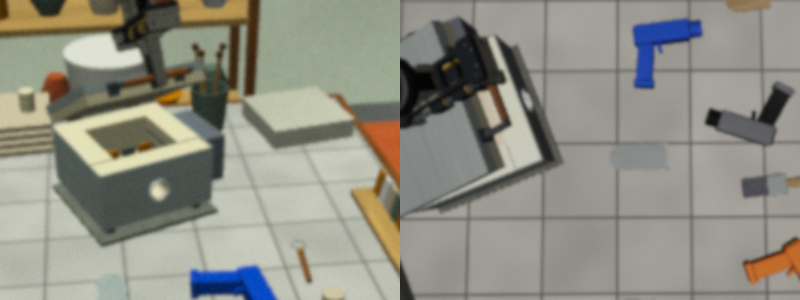

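The lid is held at about 30° with the bar in the fingers. The thermometer lies on its side, and the rest of the bench in view is undisturbed. Handing in.

```bash
python3 -c "
from bench import arm
print(arm.job_done())"
```

```text
the job is handed in; nothing more can be done
None
```

The job is handed in, with no verdict returned: I aimed the thermometer at the peephole from about 15 cm for 2 s, laid it back on its side, and the gripper is holding the kiln lid by its handle at about 30°.

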